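# Slide a tall measuring cylinder into its reading bay

### The arm

A 6-joint arm with a two-finger parallel gripper is mounted at the origin on a cart in front of the work surface, level with it; the furniture and walls round the work are solid. World frame = base frame: x ahead of the robot, y to its left, z up, the work surface at z = 0. Lengths are in m, angles in degrees, forces in N, time in s.
With the tool pointing down it reaches from about 0.3 to 0.75 m from the base axis. Payload 8.5 kg.
Tool frame: the origin (TCP) lies midway between the tips of the shut fingers; the grasp point (between the pads) lies 19 mm behind it; z points along the fingers, y is the line along which they close (so a half turn about z gives the same grasp; the last joint's range is limited). The gripper opens to 85 mm and grips with 20 to 120 N. Pads are 22 mm wide; open, the fingers measure 114 mm over their backs; the gripper's body (76 mm by 85 mm) begins 54 mm behind the grasp point. The pads swing forward as they close: fully open they stand 13 mm farther back than shut.
Start: joints at [-80.747, 21.807, 74.336, -0, 83.858, -12.336], TCP at [0.202, -0.511, 0.231] pointing down, gripper open.
Joint ranges: [-178.18, 178.18], [-50.72, 133.34], [12.68, 142.11], [-81.47, 261.47], [9.98, 163.14], [-165.26, 165.26]. Speed limits (degrees/s): [136.94, 136.94, 180, 180, 180, 180].

### API

Orientations are given as [roll, pitch, yaw] about the fixed x, y, z axes, in that order (R = Rz(yaw) Ry(pitch) Rx(roll)).
In Python, from workcell import ctrl gives the robot as it stands. The module is installed in compiled form; this text tells all that it offers.
- The arm moves only by the tool arm_command, never from a script. Its argument "increments" is one flat list of numbers, 7 for each row, row after row: the shift along the tool's x, y, z in mm, then the turn, a rotation vector about the tool's x, y, z in rad, then the finger opening in mm, from 0 to 85.4. In form: [tx, ty, tz, ax, ay, az, gripper, tx, ty, tz, ax, ay, az, gripper, ...]. A call has 1 to 20 rows; each row shifts and turns the commanded pose from where the row before left it, along the tool's axes as they then stand; what a row does not reach is not made up. A row lasts 1/8 s, in which the tool goes at most 62.5 mm and 10.7 degrees, less where a joint would pass 70% of its speed; a pose out of reach is approached as far as the arm can. A call is refused whole if a number of a shift passes 62.5 or a number of a turn 0.188, either way. A call with a gripper value outside its range is refused whole. The fingers move at their own pace and stop on an object; "grip_force" is the grip in N (left out, the last holds). Time passes only in rows, so rows that do not move let the fingers close. It gives the time, the measured TCP pose, the force, the opening and the grip force at its end, in the units of the state.
- ctrl.state(): the state, without advancing time (a new reading comes with each control period).
- ctrl.grab_frame(name): name is "scene" or "top" or "wrist"; returns a dict with "image" (400x640x3 uint8, blue, green, red), "range_z" (400x640 float32, m along the optical axis (not along the pixel's ray), 0 where there is no reading), "K" (3x3 intrinsics, pixels), "rvec" (rotation vector, rad) and "tvec" (3), from world to camera coordinates, as OpenCV has them. Camera axes: x right, y down, z forward; pixel columns grow to the right and rows downward; lengths in m; the calibration is good to about 2 mm. The wrist camera is an equidistant fisheye: a pixel r from the principal point sees the ray r / f radians off the axis. A picture is of the moment at which its call begins.
- ctrl.close_job(): hands the job in; it is judged then, once.
The state is a dict: "time": time; "joints": joint angles; "qvel": joint speeds; "tau": joint torques, N m; "position": TCP position; "orientation": TCP orientation; "contact_force": force on the tool from outside, world axes, zero at the start; "moment": the same for the moment, N m; "grip_width": finger opening in m; "finger_force": force on a finger pad.
Only numpy, scipy, OpenCV 4.12 (cv2) and the standard library are available. Lean on these libraries where they do the work, as an engineer would, in place of code of your own. Each camera call takes 0.05 s, during which the arm holds its last target. There are 200 camera calls.

### The job

Slide the tall stoppered measuring cylinder across the bench into the grey reading bay, through the open mouth, until its blue foot is fully home against the back stop under the reading card. It is top-heavy: push it gently and only by the foot, never touching the glass column or stopper, never lifting it or letting it rock over; leave it standing upright and do not disturb the bottle, tape roll and cap that stand round about.

Things in the scene. Friction and masses are not known exactly. Their poses are not given: they have to be found in the camera images.
- foot_centre (a point): Centre of the cylinder's foot, half-way up it (11 mm above the bench while it stands). The foot is a blue disc, 88 mm in diameter, 22 mm thick, sliding on the bench; a small blue cone joins it to the column. The cylinder is round about its upright z axis, 255 mm tall, about 0.28 kg, centre of mass about 120 mm up: it falls if leant more than about 0.33 rad.
- column: Glass column with a blue stopper, fixed on the foot: 30 mm in diameter, from 24 mm to 231 mm above the bench (collar 36 mm in diameter at the top), stopper 34 mm in diameter up to 255 mm. Not to be touched. Origin at the underside of the foot, on the axis; z up.
- bay: Fixed U-shaped grey bumper on the bench, 24 mm high, walls 12 mm thick, no floor. Origin on the bench under the foot's axis when home; x points from mouth to back stop, z up. Back stop's inner face at x = +44 mm; side walls' inner faces at y = +-49 mm, starting at x = -30 mm; ahead of them flared guides widen the mouth to about 130 mm at x = -59 mm.
- bay_home (a point): Where foot_centre is when the foot is home against the back stop: on the bay's z axis, 11 mm above the bench; axes as the bay's. Behind the stop, at x = +56 to +69 mm from here, stands the white reading card with a black band, 108 mm wide, up to 206 mm high.
- bottle_centre (a point): Centre of a loose white sample bottle, 48 mm in diameter, 112 mm tall, standing; a bystander.
- tape_centre (a point): Centre of a loose roll of tan tape lying flat, 68 mm in diameter, 19 mm high; a bystander.
- cap_centre (a point): Centre of a loose white bottle cap, 23 mm in diameter, 17 mm high; a bystander.

How it is judged:
By the outcome, as a careful person would: the job done as asked, in the order asked, and still so for the second after the job is handed in, with the robot touching nothing.
It also fails if it takes over 64 s, if anything falls off the work surface, if the arm or the gripper's body presses on something with over 40 N, if the wrist force passes 120 N, or if a joint passes its speed limit or range.

## Working session

There is one attempt and no reset: what is moved stays moved. The work goes in short steps, Python scripts to look and compute and a tool call to move; the robot and the scene stay as the last step left them, time stands still between calls to the robot, and variables do not carry over. Pictures are saved under pics/ and viewed, at most 10 in all, crops included, and the job is handed in when it is done.

Besides the shell and the picture viewer there is one more tool, called after "Request:" in YAML: its name, and indented under it one key for each argument. arm_command: Moves the arm, as the interface text tells. Its arguments: {"type":"object","properties":{"increments":{"type":"array","items":{"type":"number"}},"grip_force":{"type":"number"}},"required":["increments"]}

```bash
mkdir -p pics; python3 - <<'E'
from workcell import ctrl
import cv2,numpy as np
for n in ("top","scene"):
    f=ctrl.grab_frame(n); cv2.imwrite(f"pics/{n}0.png",f["image"]); np.savez(n+"0.npz",**f)
    R=cv2.Rodrigues(f["rvec"])[0]; print(n,(-R.T@f["tvec"].reshape(3)).round(3),f["K"][0,0])
print(ctrl.state())
E
```

```text
top [ 0.364 -0.171  0.918] 395.07354314666736
scene [ 1.074 -0.46   0.661] 463.63165646291594
{'time': 0.1, 'joints': array([-8.07469068e+01,  2.18361367e+01,  7.43797451e+01,  1.09284653e-03,
        8.38592595e+01, -1.23358103e+01]), 'qvel': array([-0.01054383,  0.02044537, -0.20731835,  0.03449842,  0.0692601 ,
       -0.03143521]), 'tau': array([ 4.31218708e-03, -4.49220014e+01, -2.31657940e+01, -1.80696793e-04,
        3.64002437e-03,  1.76446002e-05]), 'position': array([ 0.20232707, -0.51114156,  0.23078675]), 'orientation': array([-1.79926826e+02, -1.71146123e-02,  2.15887749e+01]), 'contact_force': array([ 0.59065321, -0.73895739, -0.13025657]), 'moment': array([ 0.02280079,  0.05050483, -0.0222155 ]), 'finger_force': 0.0, 'grip_width': 0.08538014252671808}
```

View pics/top0.png

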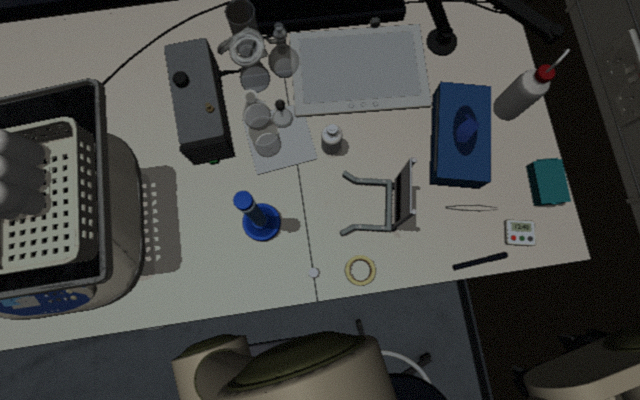

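View pics/scene0.png

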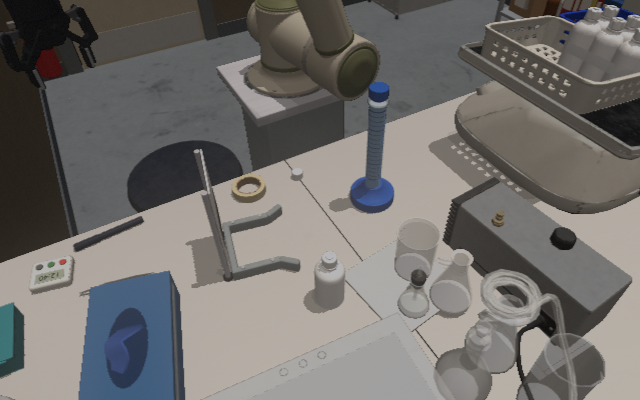

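Top view: the foot is at about (262,223). The bay mouth opens left at about (345,178)–(345,232), with the back stop at about (390,205). The bottle is at (331,139), the tape at (360,270) and the cap at (314,272). The scene view confirms this.

```bash
cat > h.py <<'E'
import cv2,numpy as np
def ray(f,uv,z):
    "pixels -> world points on plane z (pinhole)"
    R=cv2.Rodrigues(f["rvec"])[0]; t=f["tvec"].reshape(3); uv=np.atleast_2d(uv).astype(float)
    d=(R.T@np.linalg.inv(f["K"])@np.c_[uv,np.ones(len(uv))].T).T; c=-R.T@t
    return c+d*((z-c[2])/d[:,2])[:,None]
def foot(f,z=0.022,rng=None):
    "foot centre: blue pixels whose depth puts them at 8..26 mm; circle fit on ring radius"
    b,g,r=[f["image"][...,i].astype(int) for i in range(3)]
    m=(b>70)&(b>1.6*r)&(b>1.4*g)
    v,u=np.nonzero(m); Z=f["range_z"][v,u]
    R=cv2.Rodrigues(f["rvec"])[0]; K=f["K"]
    P=(np.c_[(u-K[0,2])/K[0,0],(v-K[1,2])/K[1,1],np.ones(len(u))]*Z[:,None]-f["tvec"].reshape(3))@R
    k=(Z>0)&(P[:,2]>.012)&(P[:,2]<.03)&(P[:,0]<.6)
    mm=np.zeros(m.shape,np.uint8); mm[v[k],u[k]]=1
    n,l,s,c=cv2.connectedComponentsWithStats(mm); i=1+s[1:,4].argmax()
    P=ray(f,np.argwhere(l==i)[:,::-1],z)[:,:2].astype(np.float32)
    h=cv2.convexHull(P); (x,y),rad=cv2.minEnclosingCircle(h)
    return np.array([x,y]),rad,len(P)
E
python3 - <<'E'
from h import *
f=dict(np.load("top0.npz")); print("foot",foot(f))
for n,uv,z in(("flareA",(345,176),.024),("flareB",(342,233),.024),("bottle",(331,139),.112),("bottlebase",(333,150),0),("tape",(360,270),.019),("cap",(314,272),.017),("basket edge",(140,230),0),("basket top",(105,250),.2),("box",(215,160),.0)):
    print(n,ray(f,uv,z)[0].round(3))
s=dict(np.load("scene0.npz"));
for n,uv,z in(("sfoot",(372,191),.022),("cap",(297,174),.017),("tape",(248,187),.019)): print(n,ray(s,uv,z)[0].round(3))
c=f["image"][150:250,320:430]; cv2.imwrite("pics/c.png",cv2.resize(cv2.convertScaleAbs(c,alpha=1.3),None,fx=6,fy=6,interpolation=cv2.INTER_CUBIC)[:600])
R=cv2.Rodrigues(f["rvec"])[0];print(R.round(2))
# depth map of basket
K=f["K"];v,u=np.mgrid[0:400,0:640];P=(np.stack([(u-K[0,2])/K[0,0],(v-K[1,2])/K[1,1],np.ones_like(u,float)],-1)*f["range_z"][...,None]-f["tvec"].reshape(3))@R
np.save("P.npy",P)
for uv in((60,150),(100,250),(135,250),(140,200),(200,120),(150,260)):print(uv,P[uv[1],uv[0]].round(3))
E
```

```text
foot (array([ 0.52258182, -0.06530838]), 0.04230429604649544, 348)
flareA [ 0.604 -0.276  0.024]
flareB [ 0.473 -0.248  0.024]
bottle [ 0.667 -0.25   0.112]
bottlebase [ 0.68  -0.261  0.   ]
tape [ 0.385 -0.275  0.019]
cap [ 0.396 -0.172  0.017]
basket edge [0.553 0.217 0.   ]
basket top [0.485 0.197 0.2  ]
box [0.698 0.027 0.   ]
sfoot [ 0.531 -0.068  0.022]
cap [ 0.405 -0.171  0.017]
tape [ 0.392 -0.276  0.019]
[[-0.15 -0.99  0.  ]
 [-0.97  0.15 -0.2 ]
 [ 0.2  -0.03 -0.98]]
(60, 150) [0.686 0.27  0.207]
(100, 250) [0.483 0.196 0.22 ]
(135, 250) [0.499 0.207 0.055]
(140, 200) [0.615 0.197 0.036]
(200, 120) [0.75  0.025 0.118]
(150, 260) [ 0.48   0.199 -0.001]
```

View pics/c.png

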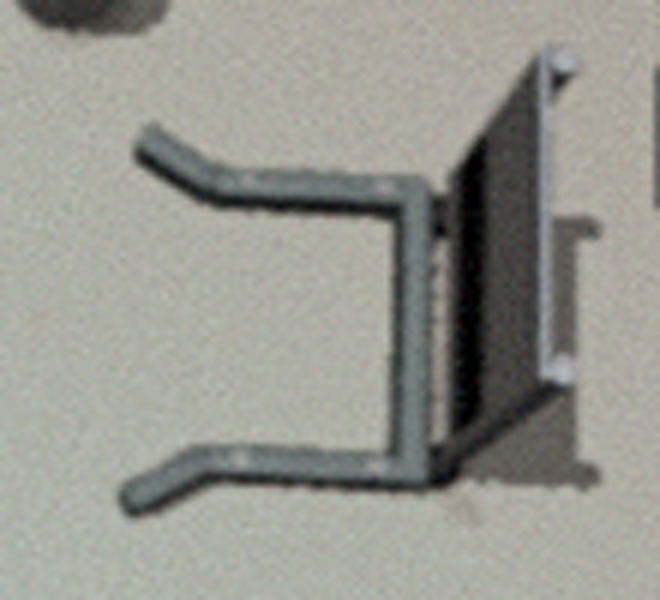

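The crop shows the bay's top outer back corners at crop (430,178) and (430,482). The side walls run horizontally and the mouth is on the left.

```bash
cat >> h.py <<'E'
from scipy.spatial.transform import Rotation as Ro
def toolR(psi,tilt):
    "z tool = down tilted towards heading psi (deg); x tool forward; y closing line, level"
    p=np.radians(psi);t=np.radians(tilt);d=np.array([np.cos(p),np.sin(p),0]);k=np.array([0,0,1.])
    z=d*np.sin(t)-k*np.cos(t); x=d*np.cos(t)+k*np.sin(t); return np.c_[x,np.cross(z,x),z]
def inc(st,pos,R):
    A=Ro.from_euler('xyz',st["orientation"],degrees=True)
    p=A.inv().apply(np.array(pos)-st["position"])*1000; w=(A.inv()*Ro.from_matrix(R)).as_rotvec()
    return p.round(1),w.round(3)
E
python3 - <<'E'
from h import *
from workcell import ctrl
f=dict(np.load("top0.npz"))
px=lambda x,y:(320+x/6-.4,150+y/6-.4)
B=ray(f,[px(430,178),px(430,482),px(146,124),px(128,514),px(215,166),px(205,482)],.024)[:,:2]
print(B.round(4)); e=B[1]-B[0]; print("width",np.linalg.norm(e))
y=e/np.linalg.norm(e); print(y)
x=np.array([y[1],-y[0]]); x=x if x[1]<0 else -x
s1=B[0]-B[4]; s2=B[1]-B[5]; print([np.degrees(np.arctan2(s[1],s[0])) for s in (x,s1,s2)])
home=(B[0]+B[1])/2-x*.056; print("home",home); ft=np.array([.526,-.0665]); d=home-ft; psi=np.degrees(np.arctan2(d[1],d[0])); print("d",d,np.linalg.norm(d),psi)
st=ctrl.state()
for p in(psi,np.degrees(np.arctan2(x[1],x[0]))):
  for a in (p,p+180): print(p, inc(st,[.35,-.1,.33],toolR(p,0)), inc(st,[.35,-.1,.33],toolR(p,0)@np.diag([-1,-1,1])))
print(Ro.from_euler('xyz',st["orientation"],degrees=True).as_matrix().round(2))
E
```

```text
[[ 0.5804 -0.3824]
 [ 0.4628 -0.3599]
 [ 0.6186 -0.2763]
 [ 0.4679 -0.2444]
 [ 0.5977 -0.3002]
 [ 0.4756 -0.2754]]
width 0.11969694333859994
[-0.98226778  0.18748334]
[np.float64(-100.8059509827366), np.float64(-101.8735689806492), np.float64(-98.56304092724538)]
home [ 0.53213522 -0.31614738]
d [ 0.00613522 -0.24964738] 0.24972275405319921 -88.59220892527821
-88.59220892527821 (array([ 288.6, -328.1,  -98.7]), array([-1.000e-03,  1.000e-03,  1.923e+00])) (array([ 288.6, -328.1,  -98.7]), array([-1.000e-03, -1.000e-03, -1.219e+00]))
-88.59220892527821 (array([ 288.6, -328.1,  -98.7]), array([-1.000e-03,  1.000e-03,  1.923e+00])) (array([ 288.6, -328.1,  -98.7]), array([-1.000e-03, -1.000e-03, -1.219e+00]))
-100.8059509827366 (array([ 288.6, -328.1,  -98.7]), array([-1.000e-03,  1.000e-03,  2.136e+00])) (array([ 288.6, -328.1,  -98.7]), array([-1.000e-03, -1.000e-03, -1.005e+00]))
-100.8059509827366 (array([ 288.6, -328.1,  -98.7]), array([-1.000e-03,  1.000e-03,  2.136e+00])) (array([ 288.6, -328.1,  -98.7]), array([-1.000e-03, -1.000e-03, -1.005e+00]))
[[ 0.93  0.37 -0.  ]
 [ 0.37 -0.93  0.  ]
 [ 0.   -0.   -1.  ]]
```

Bay home is at about (0.532,-0.316), heading about -100.5°. First move: up and over, turning to face the push.

Request:
arm_command:
  increments: [26,-30,-9,0,0,0,40,26,-30,-9,0,0,0,40,26,-30,-9,0,0,0,40,26,-30,-9,0,0,0,40,26,-30,-9,0,0,0,40,26,-30,-9,0,0,0,40,26,-30,-9,0,0,0,40,26,-30,-9,0,0,0,40,26,-30,-9,0,0,0,40,26,-30,-9,0,0,0,40,26,-30,-9,0,0,0,40,0,0,0,0,0,-0.17,40,0,0,0,0,0,-0.17,40,0,0,0,0,0,-0.17,40,0,0,0,0,0,-0.17,40,0,0,0,0,0,-0.17,40,0,0,0,0,0,-0.17,40,0,0,0,0,0,-0.17,40,0,0,0,0,0,-0.16,40]

```text
time: 2.48
position: [0.3467, -0.0992, 0.3301]
orientation: [-180.0, -0.0, 99.2]
contact_force: [-0.6, -0.2, 0.2]
grip_width: 0.0403
finger_force: 0.0
```

```bash
python3 - <<'E'
from h import *
from workcell import ctrl
st=ctrl.state(); print(st["position"],st["orientation"],st["joints"].round(1),st["grip_width"],st["time"])
F=np.diag([-1,-1,1]); R=toolR(-81,20)@F
print(inc(st,[.512,.06,.33],R))
d=np.array([np.cos(np.radians(-81)),np.sin(np.radians(-81))]); c=np.array([.526,-.0665])-d*.085; print("pre-contact",c)
st2=dict(st,position=np.array([.512,.06,.33]),orientation=Ro.from_matrix(R).as_euler('xyz',degrees=True))
print("down",inc(st2,[c[0],c[1],.005],R))
E
```

```text
[ 0.34672573 -0.09919902  0.33010313] [-1.79973941e+02 -2.42923223e-02  9.92483213e+01] [-35.   -1.7  87.9  -0.   93.9 -44.2] 0.040296158270418915 2.475
(array([1.306e+02, 1.887e+02, 1.000e-01]), array([ 0.   , -0.349,  0.004]))
pre-contact [0.51270307 0.01745351]
down (array([ 71.6,  -6. , 319.8]), array([-0.,  0.,  0.]))
```

Request:
arm_command:
  increments: [26,38,0,0,0,0,40,26,38,0,0,0,0,40,26,38,0,0,0,0,40,26,38,0,0,0,0,40,27,37,0,0,0,0,40,0,0,0,0,-0.175,0,40,0,0,0,0,-0.174,0,40,5.5,-0.5,24.6,0,0,0,40,5.5,-0.5,24.6,0,0,0,40,5.5,-0.5,24.6,0,0,0,40,5.5,-0.5,24.6,0,0,0,40,5.5,-0.5,24.6,0,0,0,40,5.5,-0.5,24.6,0,0,0,40,5.5,-0.5,24.6,0,0,0,40,5.5,-0.5,24.6,0,0,0,40,5.5,-0.5,24.6,0,0,0,40,5.5,-0.5,24.6,0,0,0,40,5.5,-0.5,24.6,0,0,0,40,5.5,-0.5,24.6,0,0,0,40,0,0,0,0,0,0,40]

```text
time: 4.97
position: [0.5124, 0.0199, 0.029]
orientation: [-179.8, 20.0, 99.0]
contact_force: [-0.3, -0.9, 0.4]
grip_width: 0.04
finger_force: 0.0
```

```bash
python3 - <<'E'
from h import *
from workcell import ctrl
st=ctrl.state(); print(st["position"],st["orientation"],st["joints"].round(1),st["time"],st["contact_force"])
R=toolR(-81,20)@np.diag([-1,-1,1]); print(inc(st,[.5127,.0175,.005],R))
f=ctrl.grab_frame("scene"); 
cv2.imwrite("pics/s1.png",cv2.resize(f["image"][60:320,200:520],None,fx=2,fy=2))
f=ctrl.grab_frame("top"); print(foot(f))
E
```

```text
[0.51239667 0.01993146 0.02896624] [-179.76920873   19.95512772   98.99406837] [ -1.2  33.6  96.9 -26.4  49.2   7.2] 4.975 [-0.2918926  -0.91265057  0.4071163 ]
(array([ 5.9,  0. , 23.4]), array([-0.004, -0.001, -0.   ]))
(array([ 0.52258182, -0.06530838]), 0.04230429604649544, 374)
```

View pics/s1.png

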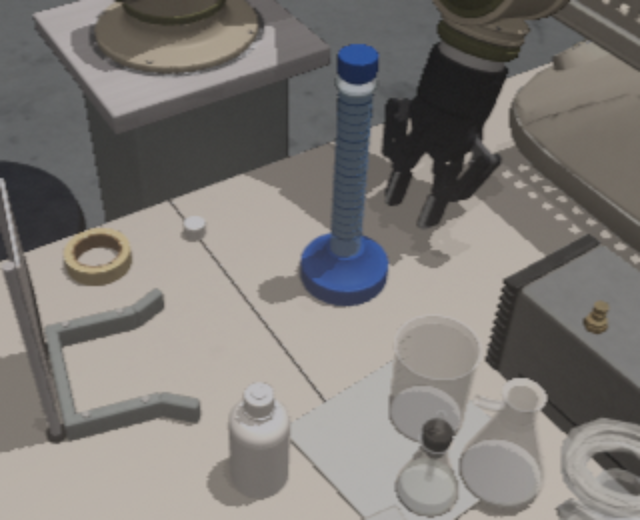

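The scene crop shows the tilted gripper behind the foot, with its fingertips at (397,195) and (432,215). The cylinder stands upright, its foot at (344,268), and everything else is clear. Lowering, then easing toward contact.

Request:
arm_command:
  increments: [1.5,0,8,0,0,0,40,1.5,0,7,0,0,0,40,1.5,0,5,0,0,0,40,1.5,0,3.4,0,0,0,40,-3.8,0,1.4,0,0,0,40,-3.8,0,1.4,0,0,0,40,-3.8,0,1.4,0,0,0,40,-3.8,0,1.4,0,0,0,40,-3.8,0,1.4,0,0,0,40,-3.8,0,1.4,0,0,0,40,-1.9,0,0.7,0,0,0,40,-1.9,0,0.7,0,0,0,40,-1.9,0,0.7,0,0,0,40,-1.9,0,0.7,0,0,0,40,-1.9,0,0.7,0,0,0,40,-1.9,0,0.7,0,0,0,40,-1.9,0,0.7,0,0,0,40,-1.9,0,0.7,0,0,0,40,-1.9,0,0.7,0,0,0,40,-1.9,0,0.7,0,0,0,40]

```text
time: 7.58
position: [0.5206, -0.0263, 0.0061]
orientation: [-180.0, 20.0, 98.9]
contact_force: [-0.6, 1.9, 0.7]
grip_width: 0.0397
finger_force: 0.6
```

```bash
python3 - <<'E'
from h import *
from workcell import ctrl
st=ctrl.state(); print(st["position"],st["orientation"],st["time"],st["contact_force"])
f=ctrl.grab_frame("scene"); 
cv2.imwrite("pics/s2.png",cv2.resize(f["image"][60:240,280:480],None,fx=3,fy=3))
f=ctrl.grab_frame("top"); c=foot(f); print(c, np.linalg.norm(c[0]-st["position"][:2]))
E
```

```text
[ 0.5206353  -0.02632506  0.00613084] [-179.99979166   19.99071942   98.93882499] 7.575 [-0.64712204  1.91754458  0.68941597]
(array([ 0.52061498, -0.07361313]), 0.03971073776483536, 169) 0.04728806941648427
```

View pics/s2.png

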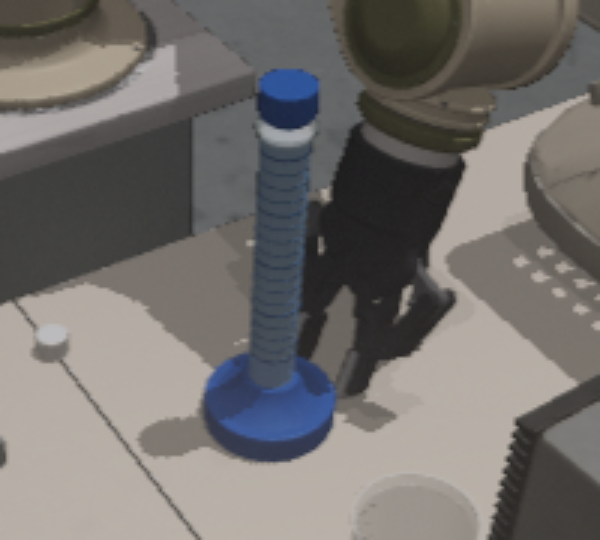

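The crop shows the fingertips touching the foot's rear rim, with the cylinder upright and the column clear of the gripper. Pushing.

Request:
arm_command:
  increments: [-1.9,0,0.7,0,0,0,40,-2.8,0,1,0,0,0,40,-3.8,0,1.4,0,0,0,40,-3.8,0,1.4,0,0,0,40,-3.8,0,1.4,0,0,0,40,-3.8,0,1.4,0,0,0,40,-3.8,0,1.4,0,0,0,40,-3.8,0,1.4,0,0,0,40,-3.8,0,1.4,0,0,0,40,-3.8,0,1.4,0,0,0,40,-3.8,0,1.4,0,0,0,40,-3.8,0,1.4,0,0,0,40,-3.8,0,1.4,0,0,0,40,-3.8,0,1.4,0,0,0,40,-3.8,0,1.4,0,0,0,40,-3.8,0,1.4,0,0,0,40,-3.8,0,1.4,0,0,0,40,-3.8,0,1.4,0,0,0,40,-2.8,0,1,0,0,0,40,-1.9,0,0.7,0,0,0,40]

```text
time: 10.18
position: [0.5323, -0.1003, 0.0059]
orientation: [-180.0, 20.0, 98.9]
contact_force: [0.2, 1.9, 1.4]
grip_width: 0.0399
finger_force: 0.9
```

```bash
cat >> h.py <<'E'
def column(fs,zmin=.238):
    "stopper/foot by depth in scene view: blue pixels at height -> median xy"
E
python3 - <<'E'
from h import *
from workcell import ctrl
st=ctrl.state(); print(st["position"],st["orientation"],st["time"],st["contact_force"])
p=np.radians(st["orientation"][2]+180); d=np.array([np.cos(p),np.sin(p)]); print("pred",st["position"][:2]+.046*d)
for n in("scene","top"):
    f=ctrl.grab_frame(n); print(n,foot(f)); cv2.imwrite(f"pics/{n}3.png",f["image"])
E
```

```text
[ 0.53225072 -0.10034789  0.00587225] [-179.99625429   19.99477387   98.93467785] 10.175 [0.15831789 1.93313735 1.43061378]
pred [ 0.5393949  -0.14578973]
scene (array([ 0.54156297, -0.14433885]), 0.04509732872247696, 745)
top (array([ 0.53886217, -0.14690313]), 0.04356490448117256, 376)
```

Request:
arm_command:
  increments: [-3.7,1,1.34,0.0061,0,0.0168,40,-3.7,1,1.34,0.0061,0,0.0168,40,-3.7,1,1.34,0.0061,0,0.0168,40,-3.7,1,1.34,0.0061,0,0.0168,40,-3.7,1,1.34,0.0061,0,0.0168,40,-3.7,1,1.34,0.0061,0,0.0168,40,-3.55,1.45,1.3,0.0061,0,0.0168,40,-3.55,1.45,1.3,0.0061,0,0.0168,40,-3.55,1.45,1.3,0.0061,0,0.0168,40,-3.55,1.45,1.3,0.0061,0,0.0168,40,-3.55,1.45,1.3,0.0061,0,0.0168,40,-3.55,1.45,1.3,0.0061,0,0.0168,40,-3.55,1.45,1.3,0.0061,0,0.0168,40,-3.38,1.87,1.23,0.0061,0,0.0168,40,-3.38,1.87,1.23,0.0061,0,0.0168,40,-3.38,1.87,1.23,0.0061,0,0.0168,40,-3.38,1.87,1.23,0.0061,0,0.0168,40,-3.38,1.87,1.23,0.0061,0,0.0168,40,-2,1,0.7,0.0061,0,0.0168,40]

```text
time: 12.65
position: [0.5589, -0.1709, 0.0059]
orientation: [180.0, 20.0, 79.4]
contact_force: [-0.8, 1.5, 0.0]
grip_width: 0.0398
finger_force: 0.8
```

```bash
python3 - <<'E'
from h import *
from workcell import ctrl
st=ctrl.state(); print(st["position"],st["orientation"],st["time"],st["contact_force"])
p=np.radians(st["orientation"][2]+180); d=np.array([np.cos(p),np.sin(p)]); c=st["position"][:2]+.046*d; print("pred",c)
h=np.array([.532,-.316])-c; print("to home fwd,left",h@d,h@[-d[1],d[0]])
for n in("scene","top"):
    f=ctrl.grab_frame(n); print(n,foot(f)); im=f["image"][40:280,100:420] if n=="scene" else f["image"][120:300,240:480]
    cv2.imwrite(f"pics/{n}4.png",cv2.resize(im,None,fx=2.4,fy=2.4,interpolation=cv2.INTER_CUBIC))
E
```

```text
[ 0.55887392 -0.17089323  0.005878  ] [179.98030208  19.99481874  79.40030335] 12.65 [-0.8478183   1.54208453  0.04524235]
pred [ 0.5504124 -0.2161083]
to home fwd,left 0.10157406612070441 0.00027647955352118683
scene (array([ 0.55375248, -0.21748911]), 0.045663245022296906, 828)
top (array([ 0.54909819, -0.21732627]), 0.04297453910112381, 269)
```

View pics/top4.png

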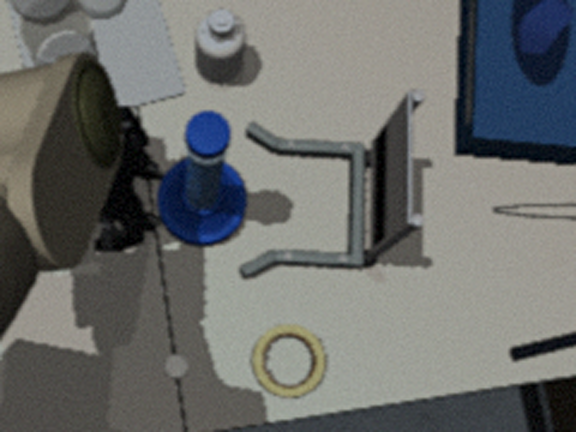

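View pics/scene4.png

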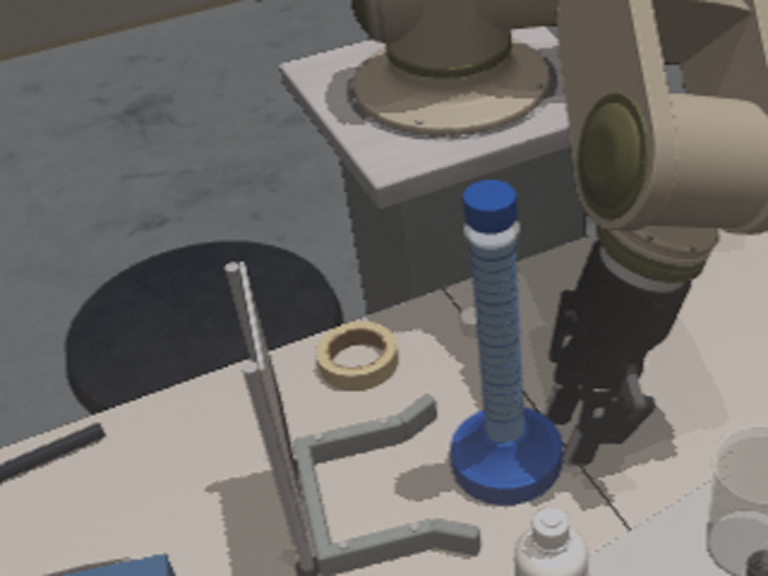

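The foot is upright and centred in front of the mouth, in line with the bay axis, and the bystanders are untouched. Pushing straight in.

Request:
arm_command:
  increments: [-1.9,0,0.7,0,0,0,40,-2.8,0,1,0,0,0,40,-3.8,0,1.38,0,0,0,40,-3.8,0,1.38,0,0,0,40,-3.8,0,1.38,0,0,0,40,-3.8,0,1.38,0,0,0,40,-3.8,0,1.38,0,0,0,40,-3.8,0,1.38,0,0,0,40,-3.8,0,1.38,0,0,0,40,-3.8,0,1.38,0,0,0,40,-3.8,0,1.38,0,0,0,40,-3.8,0,1.38,0,0,0,40,-3.8,0,1.38,0,0,0,40,-3.8,0,1.38,0,0,0,40,-3.8,0,1.38,0,0,0,40,-3.8,0,1.38,0,0,0,40,-3.8,0,1.38,0,0,0,40,-3.8,0,1.38,0,0,0,40,-2.8,0,1,0,0,0,40,-1.9,0,0.7,0,0,0,40]

```text
time: 15.25
position: [0.5451, -0.2442, 0.006]
orientation: [180.0, 20.0, 79.5]
contact_force: [0.6, 1.0, 0.6]
grip_width: 0.04
finger_force: 0.8
```

```bash
cat > chk.py <<'E'
from h import *
from workcell import ctrl
st=ctrl.state(); print(st["position"],st["orientation"],st["time"],st["contact_force"])
p=np.radians(st["orientation"][2]+180); d=np.array([np.cos(p),np.sin(p)]); c=st["position"][:2]+.046*d; print("pred",c)
h=np.array([.532,-.316])-c; print("to home fwd,left",h@d,h@[-d[1],d[0]])
for n in("scene","top"):
    f=ctrl.grab_frame(n); print(n,foot(f))
    im=f["image"][40:280,100:420] if n=="scene" else f["image"][120:300,240:480]
    cv2.imwrite(f"pics/{n}_{st['time']:.1f}.png",cv2.resize(im,None,fx=2.4,fy=2.4,interpolation=cv2.INTER_CUBIC))
E
python3 chk.py
```

```text
[ 0.54508763 -0.24421523  0.00595274] [179.98619118  19.99186352  79.46986585] 15.25 [0.64349715 1.00976138 0.6267226 ]
pred [ 0.53668101 -0.28944054]
to home fwd,left 0.02696764010842351 0.0002516394927645502
scene (array([ 0.5397926 , -0.29156247]), 0.04583122953772545, 887)
top (array([ 0.53313982, -0.29303974]), 0.041390396654605865, 235)
```

Request:
arm_command:
  increments: [-1.9,0,0.7,0,0,0,40,-2.35,0,0.86,0,0,0,40,-2.35,0,0.86,0,0,0,40,-2.35,0,0.86,0,0,0,40,-2.35,0,0.86,0,0,0,40,-2.35,0,0.86,0,0,0,40,-2.35,0,0.86,0,0,0,40,-1.9,0,0.7,0,0,0,40,-0.94,0,0.34,0,0,0,40,-0.94,0,0.34,0,0,0,40,-0.94,0,0.34,0,0,0,40,-0.94,0,0.34,0,0,0,40,-0.94,0,0.34,0,0,0,40]

```text
time: 16.98
position: [0.5407, -0.2677, 0.0059]
orientation: [180.0, 20.0, 79.5]
contact_force: [0.5, 1.5, 0.6]
grip_width: 0.0401
finger_force: 0.8
```

Request:
arm_command:
  increments: [-0.94,0,0.34,0,0,0,40,-0.94,0,0.34,0,0,0,40]

```text
time: 17.23
position: [0.5403, -0.2697, 0.0059]
orientation: [180.0, 20.0, 79.5]
contact_force: [-0.1, 1.7, 1.4]
grip_width: 0.0404
finger_force: 0.8
```

Request:
arm_command:
  increments: [-0.94,0,0.34,0,0,0,40]

```text
time: 17.35
position: [0.5402, -0.2706, 0.0059]
orientation: [180.0, 20.0, 79.5]
contact_force: [0.3, 3.9, 1.4]
grip_width: 0.0399
finger_force: 2.0
```

```bash
python3 chk.py
```

```text
[ 0.54020797 -0.27058075  0.00589888] [179.98559832  19.98185186  79.47690972] 17.35 [0.28473103 3.88580047 1.41778981]
pred [ 0.53180691 -0.3158071 ]
to home fwd,left 0.00015439220213823236 0.00022507673380110874
scene (array([ 0.53531563, -0.31590351]), 0.0464230477809906, 950)
top (array([ 0.52878606, -0.31553328]), 0.04160795360803604, 211)
```

Request:
arm_command:
  increments: [-0.5,0,0.2,0,0,0,40,0,0,0,0,0,0,40]

```text
time: 17.7
position: [0.5402, -0.2707, 0.0059]
orientation: [180.0, 20.0, 79.5]
contact_force: [1.0, 6.1, 1.7]
grip_width: 0.0401
finger_force: 2.4
```

```bash
python3 chk.py; ls pics
```

```text
[ 0.54015766 -0.27070361  0.00585337] [179.98686244  19.96018033  79.48401854] 17.7 [1.02326554 6.0734318  1.74711184]
pred [ 0.53176221 -0.315931  ]
to home fwd,left 2.4443238511710277e-05 0.00024639040400263384
scene (array([ 0.53595889, -0.31653011]), 0.046887245029211044, 938)
top (array([ 0.52777821, -0.31659594]), 0.04077789559960365, 212)
c.png
s1.png
s2.png
scene0.png
scene3.png
scene4.png
scene_15.2.png
scene_17.4.png
scene_17.7.png
top0.png
top3.png
top4.png
top_15.2.png
top_17.4.png
top_17.7.png
```

The force has risen to 6 N with no further travel, so the foot is against the stop. Backing straight off, then rising.

Request:
arm_command:
  increments: [0.94,0,-0.34,0,0,0,40,1.9,0,-0.7,0,0,0,40,3.8,0,-1.4,0,0,0,40,7.5,0,-2.7,0,0,0,40,9.4,0,-3.4,0,0,0,40,14,0,-5.1,0,0,0,40,14,0,-5.1,0,0,0,40,14,0,-5.1,0,0,0,40,14,0,-5.1,0,0,0,40,0,0,-20,0,0,0,40,0,0,-20,0,0,0,40,0,0,-20,0,0,0,40,0,0,0,0,0,0,40]

```text
time: 19.42
position: [0.56, -0.1672, 0.0634]
orientation: [179.8, 20.0, 79.5]
contact_force: [-0.0, -1.0, 0.3]
grip_width: 0.0403
finger_force: 0.0
```

```bash
python3 chk.py; python3 - <<'E'
import cv2,glob
a=sorted(glob.glob("pics/scene_19*"))[-1]; b=a.replace("scene","top"); A,B=cv2.imread(a),cv2.imread(b)
cv2.imwrite("pics/fin.png",cv2.vconcat([cv2.resize(A,(480,360))[60:],cv2.resize(B,(480,300))]))
E
```

```text
[ 0.56004586 -0.16715859  0.06338252] [179.82613473  20.01823356  79.47539934] 19.425 [-0.00798022 -1.04227334  0.30298546]
pred [ 0.55164361 -0.21238471]
to home fwd,left 0.10546018334272779 -0.000387005580537763
scene (array([ 0.53439498, -0.31351697]), 0.04622645676136017, 923)
top (array([ 0.53070736, -0.31563491]), 0.04355154186487198, 566)
```

View pics/fin.png

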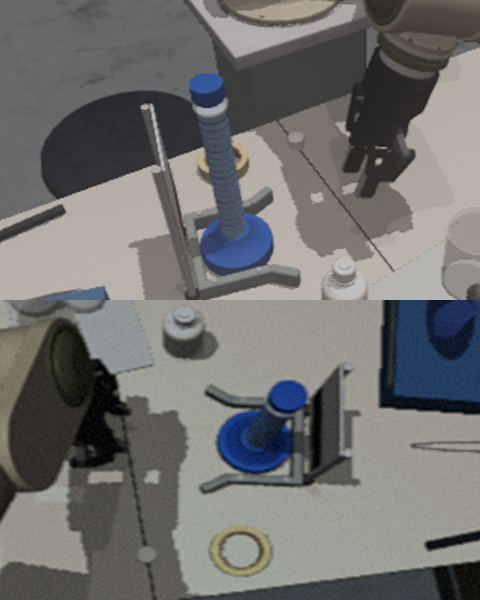

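The final view shows the foot in the bay touching the stop at about (293,440) in the lower half, with the cylinder upright and the bystanders in place. I'll take one close look for a gap.

```bash
python3 - <<'E'
from workcell import ctrl
import cv2,numpy as np
a=ctrl.grab_frame("top")["image"][170:245,335:425]; b=ctrl.grab_frame("scene")["image"][160:250,180:290]
r=lambda i:cv2.convertScaleAbs(cv2.resize(i,(390,330),interpolation=cv2.INTER_CUBIC),alpha=1.3)
cv2.imwrite("pics/gap.png",cv2.hconcat([r(a),r(b)]))
E
```

```text
(no output)
```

View pics/gap.png

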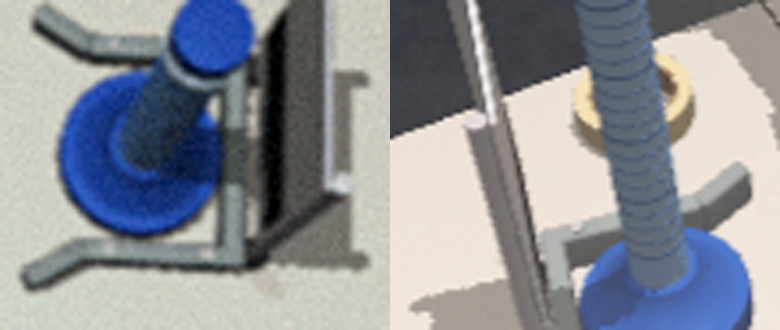

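The foot's edge meets the stop at (220,150) with no visible gap, and it is centred between the walls. Handing in.

```bash
python3 -c "
from workcell import ctrl
print(ctrl.close_job())"
```

```text
the job is handed in; nothing more can be done
None
```

The cylinder stands upright in the reading bay with its foot against the back stop (no gap visible in the last picture); only the foot was pushed, the bottle, tape roll and cap look undisturbed, and I handed the job in at about 19.5 s without seeing a verdict.

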